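Fetch the rear impression tray from a crowded hook

ROBOT

A 6-joint arm with a two-finger parallel gripper is mounted at the origin on a cart in front of the work surface, level with it; the furniture and walls round the work are solid. World frame = base frame: x ahead of the robot, y to its left, z up, the work surface at z = 0. Lengths are in m, angles in rad, forces in N, time in s.
With the tool pointing down it reaches from about 0.275 to 0.825 m from the base axis. Payload 4.9 kg.
Tool frame: the origin (TCP) lies midway between the tips of the shut fingers; the grasp point (between the pads) lies 19 mm behind it (grip_point_offset is the distance from the TCP to the grasp point, in m); z points along the fingers, y is the line along which they close (so a half turn about z gives the same grasp; the last joint's range is limited). The gripper opens to 85 mm and grips with 20 to 120 N. Pads are 22 mm wide; open, the fingers measure 114 mm over their backs; the gripper's body (76 mm by 85 mm) begins 54 mm behind the grasp point. The pads swing forward as they close: fully open they stand 13 mm farther back than shut.
Start: joints at [1.179, 0.326, -0.193, 1.052, 0, 1.437], TCP at [0.14, 0.532, 0.231] pointing down, gripper open.
Joint ranges: [-2.65, 2.65], [-0.97, 1.79], [-1.3, 1.35], [-1.93, 2.1], [-1.47, 1.37], [-3.14, 3.14]. Speed limits (rad/s): [2.57, 2.57, 3.14, 3.14, 3.14, 3.14].

INTERFACE

Orientations are given as a rotation vector (axis times angle).
In Python, from cell import * gives the robot as it stands. Calls block until the motion is done:
- movep(position, orientation): joint-space move of the TCP to a pose.
- move_l(position, velocity=0.15, rot=None, until_force=None): straight line of the TCP; rot=None keeps the orientation; velocity is the mean speed in m/s. With until_force (N) it stops when the force on the tool has changed by that much, and returns True; else False.
- set_joints(angles): joint-space move.
- let_go() and grab(newtons=None): open the fingers fully, or close them until they stop; newtons is the grip in N (None keeps the last).
- sleep(seconds).
- ik(position, orientation): joint angles nearest the present ones, or None.
- get_state(): the state.
- grab_frame(name): name is "scene" or "top" or "wrist"; returns a dict with "img" (480x640x3 uint8, red, green, blue), "fx", "fy", "cx", "cy" (pixels), "cam_to_world" (4x4, takes a point from camera to world coordinates); the wrist camera has in their place "T_tool_cam" (4x4, takes a point from camera to tool coordinates, whose origin is the TCP and whose axes are the flange's). Camera axes: x right, y down, z forward; pixel columns grow to the right and rows downward; lengths in m; the calibration is good to about 2 mm. The wrist camera is an equidistant fisheye: a pixel r from the principal point sees the ray r / f radians off the axis. A picture is of the moment at which its call begins: read the wrist's pose just before it. There is no depth.
A pose or a line that the arm cannot do raises MotionError and nothing moves.
- sign_off(): hands the job in; it is judged then, once.
Trained networks look in the newest picture that a camera, given by its name, has taken for a name from the list of things; names that differ only in an ending like _2 or _b are one class to them, and where a whole thing is asked for, a point or a joint stands for the part that bears it (a point fixed in the world has none). Each returns a list of dicts, best first, with "score" (0 to 1); they miss things now and then, are a little off and sometimes report something else, mostly with a low value. They report only what shows in the picture. A call takes as long as a camera call. They do not tell look-alikes from the thing itself.
- spot_in(camera, name): "centre" ([column, row] in pixels, amid what is visible of it).
- silhouettes(camera, name): "mask" (480x640 bool, what is visible of it) and "centre" ([column, row] in pixels, amid what is visible of it).
- tip_of(camera, name): "centre" ([column, row] in pixels: a listed point, or the origin of a listed thing).
The state is a dict: "clock": time; "q": joint angles; "joint_velocities": joint speeds; "tau": joint torques, N m; "position": TCP position; "eef_rot": TCP orientation; "contact_force": force on the tool from outside, world axes, zero at the start; "wrist_torque": the same for the moment, N m; "finger_gap": opening from 0.0 (shut) to 1.0 (fully open); "grasp_force": force on a finger pad.
Only numpy, scipy, OpenCV 4.12 (cv2) and the standard library are available. Lean on these libraries where they do the work, as an engineer would, in place of code of your own. Each camera call takes 0.05 s, during which the arm holds its last target. There are 200 camera calls.

TASK

The small blue impression tray is needed for the next patient, but it hangs at the very back of the crowded hook on the drying stand. Hang the orange and the green tray that are in front of it on the stand's spare hook, in either order, then take the blue tray off and lower it right down into the white tub, standing in it with the handle up, ready to soak. Keep the trays clean (never drop one or lay one down) and leave the tub upright and the other things on the worktop where they are.

Things in the scene. Friction and masses are not known exactly. Their poses are not given: they have to be found in the camera images.
- stand: Steel drying stand, fixed: drip tray 200 (x) x 250 (y) x 14 mm, two posts and a 10 mm rail along y, 85 mm to +x of the origin, axis 190 mm high. Origin: centre of the drip tray's underside. The two hooks sit on the rail 65 mm either side of its middle, their bars pointing to the stand's -x, toward the robot; which side is the crowded one varies.
- full_hook: Crowded hook, fixed, axes parallel to the stand's. Origin on its bar's axis at the rail, 190 mm above the worktop, inside a grey clip of +-10 mm. Bar 6 mm round, level along -x. It carries three trays about 36 mm apart: orange or green in front (slots near x = -0.124 and -0.088 m), blue always at the back (-0.052).
- spare_hook: Spare hook, same shape, empty at first: from the origin the bar runs level to x = -0.143 m, then bends up to its end. A hanging tray's slot centre is 9 mm below the bar's axis; when the slot centre is level with the axis or up to 8 mm over it, the slot passes the upturned end in a straight pull or push along x. Front trays go between clip and upturned end.
- spare_hook_tip (a point): Centre of the spare bar's upturned end, at [-0.153, 0, 0.008] m in its hook's frame; its top is 11 mm over the bar's axis.
- full_hook_tip (a point): The same on the crowded hook.
- orange_tray: Large orange plastic impression tray (perforated horseshoe channel with a flat handle), 30 to 65 g, hanging by the slot of its handle, legs down. Origin: the slot's centre. z up along the handle, y across the handle (26 mm wide), x through its thickness (4 mm), parallel to the bar. Horseshoe 74 mm wide, 16 mm deep (x), its legs end 99 mm below the origin.
- green_tray: Medium green tray, same frame and handle: the horseshoe is 68 mm wide, its legs end 94 mm below the origin.
- blue_tray: Small blue tray, the one wanted, at the back; same frame and handle: the horseshoe is 60 mm wide, 16 mm deep, its legs end 86 mm below the origin.
- orange_tray_eye (a point): Centre of the slot right through the orange tray's handle (the body's origin). On all three trays the slot is 13 mm wide (y) and 24 mm high (z), and the handle reaches from 18 mm above this point to 40 mm below it, where the horseshoe begins.
- green_tray_eye (a point): Centre of the slot in the green tray's handle.
- blue_tray_eye (a point): Centre of the slot in the blue tray's handle.
- blue_tray_foot (a point): Midpoint between the two leg ends of the blue tray, 86 mm below its slot centre along the handle.
- tub: White round plastic tub, loose, open on top: 110 mm across and 61 mm high, inside 88 mm across at the floor (3 mm above its underside) and about 95 mm at the rim. Origin: centre of its underside. It stands at the front right or front left.
- slab: Bystander: glass mixing slab 78 x 105 x 10 mm lying at the front, on the other side from the tub. Origin: centre of its underside.
- gel: Bystander: gel jar, blue and white with black cap, 39 mm across, 81 mm high, behind the stand. Origin: centre of its underside.
- powder: Bystander: white powder jar, 41 mm across, 66 mm high, on the left. Origin: centre of its underside.
- spray_bottle: Bystander: amber spray bottle with white pump, 45 mm across, 154 mm high, on the right. Origin: centre of its underside.
Things that resemble listed ones, but are neither listed nor needed, are in the scene too. Of the things shaped like the green_tray, the green one is meant.

How it is judged:
On the way:
1. orange and green trays hang released on the spare hook while the blue one still hangs on its own (x of orange_tray_eye in the frame of spare_hook between -0.147 and -0.02 m and y of orange_tray_eye in the frame of spare_hook between -0.008 and 0.008 m and z of orange_tray_eye in the frame of spare_hook between -0.017 and -0.002 m and angle between each of orange_tray, green_tray, blue_tray's own z axis and vertical below 0.35 rad and x of green_tray_eye in the frame of spare_hook between -0.147 and -0.02 m and y of green_tray_eye in the frame of spare_hook between -0.008 and 0.008 m and z of green_tray_eye in the frame of spare_hook between -0.017 and -0.002 m and contact force between the fingers and orange_tray below 0.1 N and contact force between the fingers and green_tray below 0.1 N and x of blue_tray_eye in the frame of full_hook between -0.147 and -0.02 m and y of blue_tray_eye in the frame of full_hook between -0.008 and 0.008 m and z of blue_tray_eye in the frame of full_hook between -0.017 and -0.002 m), for 0.2 s.
At the end, for the whole second after the job is handed in: Orange and green hang by their slots on the spare bar (slot centre within 8 mm sideways, 2 to 17 mm below its axis, within 20 deg of plumb); blue stands on the upright tub's floor (leg ends within 45 mm of its axis, below 25 mm), handle up, leaning less than 54 deg; all released and still (x of orange_tray_eye in the frame of spare_hook between -0.147 and -0.02 m and y of orange_tray_eye in the frame of spare_hook between -0.008 and 0.008 m and z of orange_tray_eye in the frame of spare_hook between -0.017 and -0.002 m and angle between each of orange_tray, green_tray's own z axis and vertical below 0.35 rad and x of green_tray_eye in the frame of spare_hook between -0.147 and -0.02 m and y of green_tray_eye in the frame of spare_hook between -0.008 and 0.008 m and z of green_tray_eye in the frame of spare_hook between -0.017 and -0.002 m and contact force between the fingers and orange_tray below 0.1 N and contact force between the fingers and green_tray below 0.1 N and linear speed of each of orange_tray, green_tray, blue_tray below 0.05 m/s and horizontal distance between blue_tray_foot and tub below 0.045 m and z of blue_tray_foot in the frame of tub below 0.025 m and angle between blue_tray's own z axis and vertical below 0.95 rad and contact force between blue_tray and tub above 0.02 N and contact force between the fingers and blue_tray below 0.1 N and angle between tub's own z axis and vertical below 0.1 rad); the robot touches nothing.
It fails at once if a tray is dropped or laid down (slot centre of the orange or green tray below 80 mm, or of the blue tray below 40 mm, over the worktop) (height (world z) of any of orange_tray_eye, green_tray_eye below 0.08 m or height (world z) of blue_tray_eye below 0.04 m).
It fails at once if a tray falls freely (faster than 0.9 m/s while not held) ((linear speed of orange_tray above 0.9 m/s and contact force between the fingers and orange_tray below 0.1 N) or (linear speed of green_tray above 0.9 m/s and contact force between the fingers and green_tray below 0.1 N) or (linear speed of blue_tray above 0.9 m/s and contact force between the fingers and blue_tray below 0.1 N)).
It fails at once if the tub is tipped over (angle between tub's own z axis and vertical above 0.5 rad).
It fails at once if slab, gel jar, powder jar or spray bottle is pushed more than 40 mm (distance of any of slab, gel, powder, spray_bottle from where it was at the start of the episode above 0.04 m).
It also fails if it takes over 64 s, if anything falls off the work surface, if the arm or the gripper's body presses on something with over 40 N, if the wrist force passes 120 N, or if a joint passes its speed limit or range.

## Working session

There is one attempt and no reset: what is moved stays moved. The work goes in short steps, each a Python script; the robot and the scene stay as the last script left them, time stands still between calls to the robot, and variables do not carry over. Pictures are saved under pics/ and viewed, at most 10 in all, crops included, and the job is handed in when it is done.

```bash
ls && mkdir -p pics
python3 - <<'E'
from cell import *
import cv2, numpy as np
ims=[]
for c in ["scene","top"]:
    f=grab_frame(c); cv2.imwrite(f"pics/{c}0.png",f["img"][:,:,::-1])
    print(c,f["fx"],f["cx"],f["cy"],np.round(f["cam_to_world"],4).tolist())
    for n in ["orange_tray_eye","green_tray_eye","blue_tray_eye","spare_hook_tip","full_hook_tip","spare_hook","full_hook","tub","stand","slab","blue_tray_foot"]:
        print(n,[(np.round(d["centre"],1).tolist(),round(d["score"],2)) for d in tip_of(c,n)[:3]])
f=grab_frame("wrist");print(np.round(f["T_tool_cam"],4).tolist(),f["fx"],f["cx"],f["cy"])
print(get_state())
E
```

```text
pics
scene 519.0322093507098 328.1518238688966 239.78347387951212 [[0.4901, -0.5255, 0.6954, -0.2166], [-0.8713, -0.3167, 0.3748, -0.398], [0.0233, -0.7896, -0.6131, 0.833], [0.0, 0.0, 0.0, 1.0]]
orange_tray_eye [([309.8, 223.6], 0.96)]
green_tray_eye [([300.3, 232.6], 0.89), ([321.7, 217.5], 0.75), ([340.7, 321.5], 0.59)]
blue_tray_eye [([319.6, 219.1], 0.65)]
spare_hook_tip [([238.9, 210.2], 0.53)]
full_hook_tip [([290.4, 232.9], 0.55)]
spare_hook [([291.0, 185.4], 0.73)]
full_hook []
tub [([179.9, 263.2], 0.8), ([300.9, 230.8], 0.61)]
stand [([286.4, 275.0], 0.87), ([313.1, 222.2], 0.34)]
slab [([415.3, 376.4], 0.85)]
blue_tray_foot [([319.2, 246.0], 0.74), ([321.1, 214.1], 0.25)]
top 475.24086771871544 318.8765249316494 244.97817622216846 [[-0.003, -0.9974, 0.0718, 0.5049], [-1.0, 0.0027, -0.0045, 0.0337], [0.0043, -0.0719, -0.9974, 1.1419], [0.0, 0.0, 0.0, 1.0]]
orange_tray_eye [([429.5, 225.9], 0.66), ([305.0, 258.8], 0.55)]
green_tray_eye [([302.7, 274.9], 0.65), ([376.8, 325.6], 0.54)]
blue_tray_eye [([307.7, 237.6], 0.72), ([301.7, 274.8], 0.24)]
spare_hook_tip [([237.0, 283
[... 425 characters left out ...]
217024204284
{'clock': 1.25, 'q': array([ 1.17881070e+00,  3.26184563e-01, -1.92609644e-01,  1.05202898e+00,
       -1.60745285e-05,  1.43659053e+00]), 'joint_velocities': array([ 0.00028585,  0.00012034,  0.00159516, -0.00109664,  0.00079471,
       -0.00030446]), 'tau': array([ 1.30544911e-03, -4.43331921e+01,  2.62755489e+01,  1.13574853e-03,
        1.52438279e-04,  8.46018253e-06]), 'position': array([0.14021062, 0.53182782, 0.23128558]), 'eef_rot': array([ 4.03798318e-01,  3.11552527e+00, -4.73121474e-05]), 'contact_force': array([-0.40056211, -0.64934906,  1.66469646]), 'wrist_torque': array([-0.01774995,  0.04773565, -0.0306947 ]), 'grasp_force': 0.0, 'finger_gap': 0.998143326316709}
```

```bash
python3 - <<'E'
import cv2,numpy as np
a=cv2.imread("pics/scene0.png");b=cv2.imread("pics/top0.png")
cv2.imwrite("pics/s1.png",cv2.resize(a,(800,600)));cv2.imwrite("pics/t1.png",cv2.resize(b,(800,600)))
E
cat > h.py <<'E'
from cell import *
import numpy as np, cv2
from scipy.optimize import least_squares
CAM={}
def cam(c):
    if c not in CAM: CAM[c]=grab_frame(c)
    return CAM[c]
def ray(c,px):
    f=cam(c);T=f["cam_to_world"]
    d=np.array([(px[0]-f["cx"])/f["fx"],(px[1]-f["cy"])/f["fy"],1.]);d=T[:3,:3]@d
    return T[:3,3],d/np.linalg.norm(d)
def atz(c,px,z):
    o,d=ray(c,px);return o+d*(z-o[2])/d[2]
def tri(p,q,c1="scene",c2="top"):
    (o1,d1),(o2,d2)=ray(c1,p),ray(c2,q)
    s=np.linalg.lstsq(np.c_[d1,-d2],o2-o1,rcond=None)[0]
    a,b=o1+s[0]*d1,o2+s[1]*d2
    return (a+b)/2,np.linalg.norm(a-b)
E
python3 - <<'E'
from h import *
np.set_printoptions(precision=4,suppress=True)
for n,p,q in [("orange",[309.8,223.6],[305,258.8]),("green",[300.3,232.6],[302.7,274.9]),("blue",[319.6,219.1],[307.7,237.6]),("stip",[238.9,210.2],[237,283.9]),("ftip",[290.4,232.9],[299.8,288.1]),("spare",[291,185.4],[248.3,208.1]),("tub",[179.9,263.2],[172.2,299]),("slab",[415.3,376.4],[436.9,308.3])]:
    print(n,tri(p,q))
print("tips z198",atz("scene",[238.9,210.2],.198),atz("top",[237,283.9],.198),atz("scene",[290.4,232.9],.198),atz("top",[299.8,288.1],.198))
print("hooks z190",atz("scene",[291,185.4],.19),atz("top",[248.3,208.1],.19),atz("top",[311.5,211.4],.19))
print("stand",atz("scene",[286.4,275],0), "tub",atz("scene",[179.9,263.2],0),atz("top",[172.2,299],0))
E
```

```text
orange (array([0.5458, 0.0577, 0.1861]), np.float64(0.0006422406679204467))
green (array([0.5138, 0.0621, 0.1813]), np.float64(0.00031913617944207505))
blue (array([0.5883, 0.0549, 0.173 ]), np.float64(0.006321266046114157))
stip (array([0.4931, 0.1956, 0.2016]), np.float64(0.010943310040314218))
ftip (array([0.4871, 0.0681, 0.1954]), np.float64(0.0012704997998892016))
spare (array([0.6488, 0.1714, 0.1892]), np.float64(0.0007988569722806139))
tub (array([ 0.4595,  0.3783, -0.0009]), np.float64(0.002156767287696916))
slab (array([ 0.4344, -0.2514,  0.0019]), np.float64(0.002213498626022945))
tips z198 [0.4949 0.2042 0.198 ] [0.4962 0.1917 0.198 ] [0.4839 0.0667 0.198 ] [0.4875 0.0674 0.198 ]
hooks z190 [0.6479 0.1703 0.19  ] [0.6485 0.1716 0.19  ] [0.6415 0.0441 0.19  ]
stand [0.5563 0.1294 0.    ] tub [0.4591 0.3764 0.    ] [0.4589 0.379  0.    ]
```

View pics/s1.png

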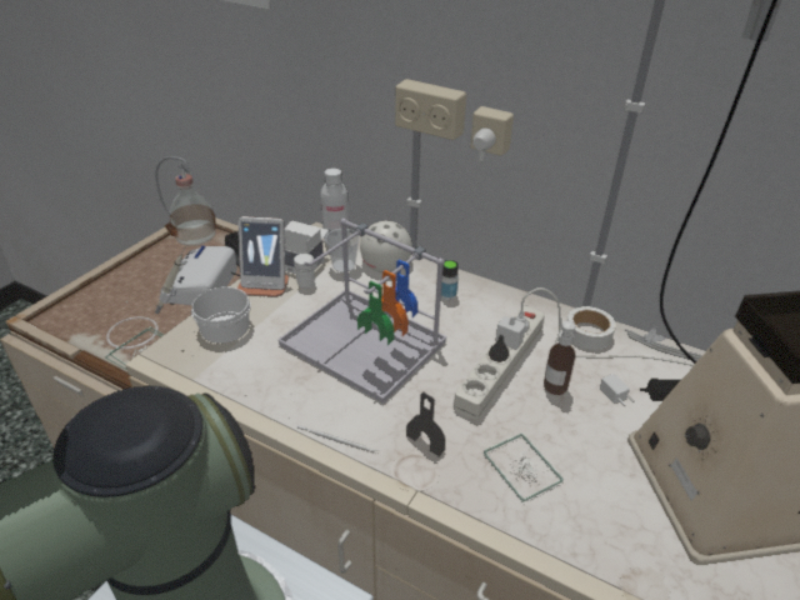

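View pics/t1.png

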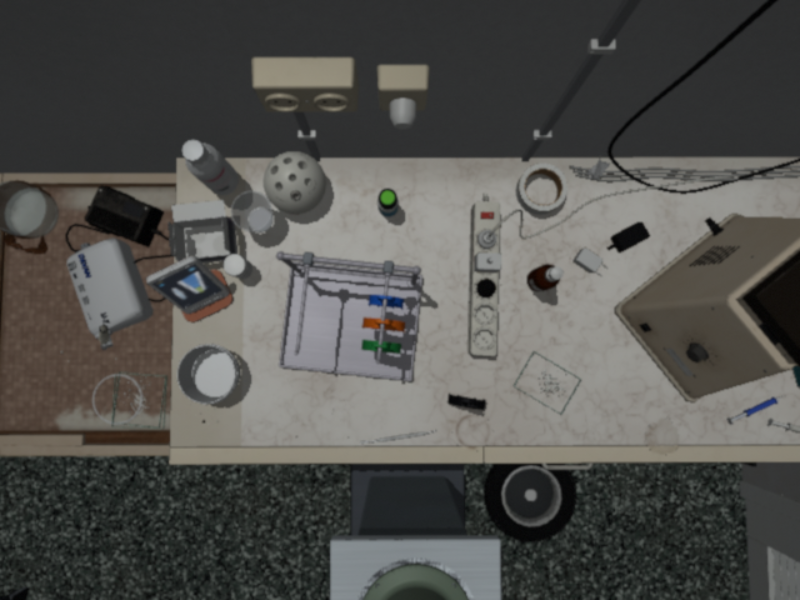

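The scene view shows green in front, orange in the middle and blue at the back of the right-hand hook, near (300–320, 220–232) in the original picture. The spare hook is on the left, with its tip near (239, 210), and the tub is at front left (180, 263). The black standing tray at (341, 321) is a decoy. The top view agrees and shows the stand yawed by about -0.09 rad. Next I fit the stand pose and look from the wrist camera.

```bash
cat >> h.py <<'E'
from scipy.spatial.transform import Rotation as Ro
def R(yaw): c,s=np.cos(yaw),np.sin(yaw); return np.array([[-c,-s,0],[-s,c,0],[0,0,-1.]])
def rv(yaw): return Ro.from_matrix(R(yaw)).as_rotvec()
def wl(S,p): # stand local xy + z -> world
    c,s=np.cos(S[2]),np.sin(S[2]); return np.array([S[0]+c*p[0]-s*p[1],S[1]+s*p[0]+c*p[1],p[2]])
SP,FU=np.array([.085,.065,.19]),np.array([.085,-.065,.19])
def project(c,P):
    f=cam(c);T=np.linalg.inv(f["cam_to_world"]);p=T[:3,:3]@P+T[:3,3]
    return np.array([f["fx"]*p[0]/p[2]+f["cx"],f["fy"]*p[1]/p[2]+f["cy"]])
def wrist():
    s=get_state();f=grab_frame("wrist")
    M=np.eye(4);M[:3,:3]=Ro.from_rotvec(s["eef_rot"]).as_matrix();M[:3,3]=s["position"]
    f["M"]=M@f["T_tool_cam"];return f
def wproj(f,P):
    T=np.linalg.inv(f["M"]);p=T[:3,:3]@P+T[:3,3];r=np.hypot(p[0],p[1]);t=np.arctan2(r,p[2])
    return np.array([f["cx"]+f["fx"]*t*p[0]/r,f["cy"]+f["fy"]*t*p[1]/r])
def wz(f,px,z):
    u=np.array([(px[0]-f["cx"])/f["fx"],(px[1]-f["cy"])/f["fy"]]);t=np.hypot(*u)
    d=f["M"][:3,:3]@np.r_[np.sin(t)*u/t,np.cos(t)];o=f["M"][:3,3];return o+d*(z-o[2])/d[2]
E
python3 - <<'E'
from h import *
np.set_printoptions(precision=4,suppress=True)
obs=[("scene",[300.3,232.6],FU+[-.124,0,-.009]),("top",[302.7,274.9],FU+[-.124,0,-.009]),("scene",[309.8,223.6],FU+[-.088,0,-.009]),("top",[305,258.8],FU+[-.088,0,-.009]),
("scene",[319.6,219.1],FU+[-.052,0,-.009]),("top",[307.7,237.6],FU+[-.052,0,-.009]),("scene",[238.9,210.2],SP+[-.153,0,.008]),("top",[237,283.9],SP+[-.153,0,.008]),
("scene",[290.4,232.9],FU+[-.153,0,.008]),("top",[299.8,288.1],FU+[-.153,0,.008]),("scene",[291,185.4],SP),("top",[248.3,208.1],SP),("top",[311.5,211.4],FU),("scene",[286.4,275],np.zeros(3))]
fun=lambda S:np.concatenate([project(c,wl(S,P))-px for c,px,P in obs])
r=least_squares(fun,[.56,.12,-.09],loss="soft_l1",f_scale=2)
print(r.x);print(fun(r.x).reshape(-1,2))
S=r.x;np.save("S0.npy",S)
movep(wl(S,[-.05,0,.33]),rv(S[2]))
f=wrist();cv2.imwrite("pics/w1.png",f["img"][:,:,::-1])
for n,P in [("spare_hook_tip",SP+[-.153,0,.008]),("full_hook_tip",FU+[-.153,0,.008]),("spare_hook",SP),("full_hook",FU),("green_tray_eye",FU+[-.124,0,-.009]),("orange_tray_eye",FU+[-.088,0,-.009]),("blue_tray_eye",FU+[-.052,0,-.009])]:
    W=wl(S,P)
    print(n,W,wproj(f,W),[(np.array(d["centre"]),round(d["score"],2),wz(f,d["centre"],W[2])) for d in tip_of("wrist",n)[:2]])
print(get_state()["clock"],get_state()["q"])
E
```

```text
[ 0.559   0.1218 -0.1208]
[[-0.3674  0.4506]
 [ 0.1238  0.6146]
 [ 0.7544  1.3978]
 [-0.0417 -0.9929]
 [ 1.1378 -1.8227]
 [-0.6186  2.5946]
 [ 4.9387  0.3341]
 [-1.4218 -1.6073]
 [ 0.4656  0.2589]
 [ 1.012   1.9404]
 [-1.306  -1.3178]
 [-2.1836 -1.3326]
 [-1.4348  2.9187]
 [ 3.3089  0.435 ]]
spare_hook_tip [0.4993 0.1945 0.198 ] [407.0014 206.6265] [(array([404.9, 208.5]), 0.72, array([0.5006, 0.1927, 0.198 ]))]
full_hook_tip [0.4837 0.0654 0.198 ] [236.3115 206.6159] [(array([233. , 209.7]), 0.81, array([0.4857, 0.0624, 0.198 ]))]
spare_hook [0.6512 0.1761 0.19  ] [391.9442 369.6379] [(array([390.3, 371.9]), 0.97, array([0.6536, 0.1744, 0.19  ])), (array([406.2, 205. ]), 0.67, array([0.4996, 0.1957, 0.19  ]))]
full_hook [0.6355 0.047  0.19  ] [251.4418 369.6029] [(array([254.3, 371.3]), 0.59, array([0.6377, 0.0493, 0.19  ]))]
green_tray_eye [0.5125 0.062  0.181 ] [242.731  237.5816] [(array([112.2, 144.4]), 0.79, array([ 0.4154, -0.0433,  0.181 ])), (array([241.2, 235.6]), 0.75, array([0.5106, 0.061 , 0.181 ]))]
orange_tray_eye [0.5482 0.0576 0.181 ] [245.3634 278.4031] [(array([243.8, 279.4]), 0.77, array([0.5489, 0.0561, 0.181 ])), (array([238.4, 233.4]), 0.32, array([0.5085, 0.0589, 0.181 ]))]
blue_tray_eye [0.5839 0.0533 0.181 ] [248.3556 316.0461] [(array([249.5, 320.4]), 0.81, array([0.5883, 0.0534, 0.181 ])), (array([291.6, 377.8]), 0.64, array([0.6546, 0.0812, 0.181 ]))]
3.85 [ 0.1057  0.2337 -0.0671  1.2702 -0.      0.2261]
```

View pics/w1.png

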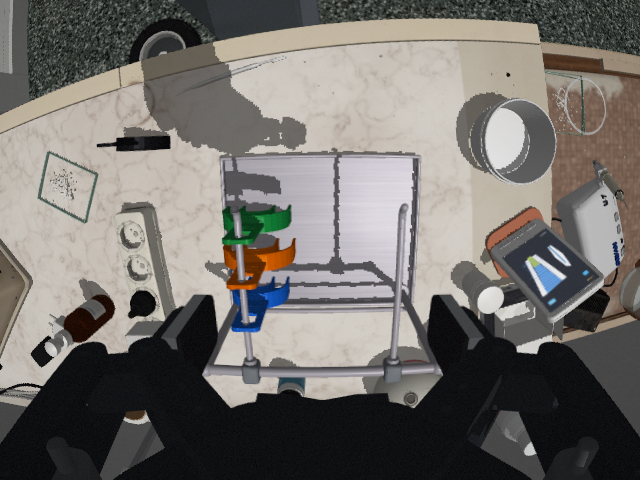

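The wrist view shows the spare bar running from its clip (392, 370) to its tip (404, 207), and the crowded bar from (251, 370) to (237, 206), with green, orange and blue at rows 235, 279 and 320. The detections match the fit to about 2 mm. I refine the stand with these and then take green off.

```bash
cat >> h.py <<'E'
def st(m=""):
    s=get_state();print(m,"t",round(s["clock"],2),"p",np.round(s["position"],4),"gap",round(s["finger_gap"],3),"gf",round(s["grasp_force"],1),"F",np.round(s["contact_force"],1))
def pick(S,x,hook,dz=-.006,yoff=0,F=30,out=-.205):
    """grip the tray hanging at hook-local x, lift and pull it off along the bar"""
    p=lambda x,z:wl(S,hook+np.array([x,yoff,z]))
    g=-.009+dz-.019
    movep(p(x,.09),rv(S[2])); move_l(p(x,g),.12); grab(F); st("gripped")
    move_l(p(x,g+.013),.05); st("lifted")
    move_l(p(out,g+.013),.1); st("out")
def look(names,show=None,hook=None,S=None):
    f=wrist()
    if show: cv2.imwrite(show,f["img"][:,:,::-1])
    return f,{n:[(np.array(d["centre"]),round(d["score"],2)) for d in tip_of("wrist",n)[:2]] for n in names}
E
python3 - <<'E'
from h import *
np.set_printoptions(precision=4,suppress=True)
D=[(SP+[-.153,0,.008],.5006,.1927),(FU+[-.153,0,.008],.4857,.0624),(SP,.6536,.1744),(FU,.6377,.0493),(FU+[-.088,0,0],.5489,.0561),(FU+[-.124,0,0],.5106,.061),(FU+[-.052,0,0],.5883,.0534)]
fun=lambda S:np.concatenate([(wl(S,P)[:2]-[x,y])*1000 for P,x,y in D])
S=least_squares(fun,np.load("S0.npy"),loss="soft_l1").x
print(S,fun(S).reshape(-1,2));np.save("S.npy",S)
pick(S,-.125,FU)
f,d=look(["green_tray_eye","spare_hook_tip","full_hook_tip","spare_hook","orange_tray_eye"],"pics/w2.png");print(d)
P=wl(S,FU+[-.205,0,.013-.009]);print("exp eye",wproj(f,P))
for n,P in [("tipS",SP+[-.153,0,.008]),("tipF",FU+[-.153,0,.008]),("S",SP)]: print(n,wl(S,P),wproj(f,wl(S,P)))
E
```

```text
[ 0.5607  0.1206 -0.1147] [[-0.0538  0.2888]
 [-0.0332  1.4431]
 [-1.0593  1.0769]
 [-0.0387 -2.9687]
 [ 1.3396  0.3035]
 [ 3.8762 -0.4761]
 [-2.297  -1.117 ]]
gripped t 6.04 p [0.5136 0.0607 0.1562] gap 0.291 gf 30.8 F [0.3 0.5 2.1]
lifted t 6.45 p [0.5138 0.0606 0.1694] gap 0.296 gf 30.7 F [ 0.6 -0.1 -0.2]
out t 7.4 p [0.4348 0.0697 0.1692] gap 0.293 gf 30.7 F [-0.3 -0.1  0.2]
{'green_tray_eye': [(array([ 83.7, 238.5]), 0.97), (array([321.8, 326.7]), 0.77)], 'spare_hook_tip': [], 'full_hook_tip': [(array([610. , 214.4]), 0.56)], 'spare_hook': [], 'orange_tray_eye': []}
exp eye [323.1906 330.5183]
tipS [0.5005 0.193  0.198 ] [582.8966 406.9163]
tipF [0.4857 0.0638 0.198 ] [323.1585 439.2777]
S [0.6525 0.1755 0.19  ] [496.7116 545.8444]
```

View pics/w2.png

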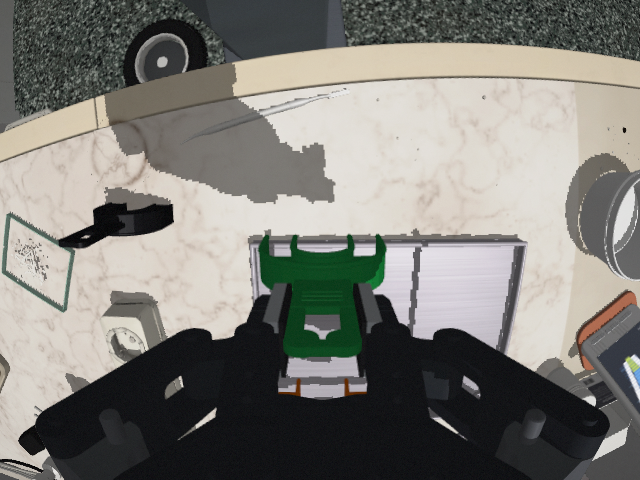

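Green is held level, with its slot at (322, 326) against the predicted (323, 330), so the lateral bias is about 0.5 mm. Before hanging it, I check the spare bar's centreline in the saved wrist picture.

Run:
```python
from h import *
np.set_printoptions(precision=4,suppress=True,linewidth=200)
im=cv2.cvtColor(cv2.imread("pics/w1.png"),cv2.COLOR_BGR2GRAY).astype(int)
S0,S=np.load("S0.npy"),np.load("S.npy")
f=grab_frame("wrist");M=np.eye(4);M[:3,:3]=R(S0[2]);M[:3,3]=wl(S0,[-.05,0,.33]);f["M"]=M@f["T_tool_cam"]
for x in [-.14,-.11,-.08,-.05,-.025]:
    for h in (SP,FU):
        u=wproj(f,wl(S,h+[x,0,0]));c=int(round(u[0]));r=int(round(u[1]))
        print(x,u,c-9,im[r-1:r+2,c-9:c+10].mean(0).astype(int))
```

```text
-0.14 [403.2137 222.0493] 394 [218 218 218 196 126 107 130 152 188 187 149 177 217 219 219 218 202  84  83]
-0.14 [238.8689 223.2014] 230 [ 65  68  71  72 118 141 160 195 176 140 117  79  40  38  39  40  39  40  40]
-0.11 [401.3522 258.1485] 392 [205 204 205 206 132 104 123 142 186 184 155 162 192 208 208 208 186  83  82]
-0.11 [241.3023 259.2151] 232 [ 90  82  78  69  90 126 147 185 188 157 130 102  59  59  59  59  59  59  59]
-0.08 [399.142  292.1044] 390 [192 192 183 140  77  90 122 142 163 178 151 113  67  67  67 110 156 182 152]
-0.08 [244.0591 293.09  ] 235 [ 48  44  36  39  58 129 146 166 178 149 129  79  46  35  38  37  38  37  41]
-0.05 [396.6914 323.5931] 388 [205 206 206 197 134  99 127 144 177 161 145 168 197 202 201 202 199 198 197]
-0.05 [247.0245 324.5045] 238 [32 32 34 33 34 42 53 57 58 46 42 35 33 32 34 34 32 33 32]
-0.025 [394.5377 347.8426] 386 [202 199 169 168 117 101 126 143 167 159 146 117 107 107 107 107 107 108 107]
-0.025 [249.5801 348.698 ] 241 [201 202 201 200 185 127 147 159 165 143 124 136 197 198 198 198 198 198 196]
```

```bash
cat >> h.py <<'E'
def hang(S,x,hook,dz=-.006,yoff=-.0006,out=-.205):
    p=lambda x,z:wl(S,hook+np.array([x,yoff,z])); g=-.009+dz-.019
    move_l(p(out,g+.013),.15); st("before")
    if move_l(p(x,g+.013),.08,until_force=5): st("BLOCKED"); return False
    st("in"); move_l(p(x,g),.05); st("down"); let_go(); move_l(p(x,.10),.15); st("up"); return True
E
python3 - <<'E'
from h import *
S=np.load("S.npy")
ok=hang(S,-.055,SP)
f,d=look(["green_tray_eye","spare_hook_tip"],"pics/w3.png");print(ok,d)
print(wproj(f,wl(S,SP+[-.055,0,-.009])))
E
```

```text
before t 8.77 p [0.4486 0.1978 0.1689] gap 0.295 gf 30.7 F [ 0.5 -0.8 -0.4]
in t 10.79 p [0.5975 0.1813 0.1691] gap 0.296 gf 30.7 F [ 0.1  0.1 -0.7]
down t 11.2 p [0.598  0.1813 0.1561] gap 0.299 gf 31.1 F [-0.2  0.3  2.2]
up t 12.86 p [0.5973 0.1811 0.289 ] gap 0.996 gf 0.0 F [ 0.3 -0.6 -0.9]
True {'green_tray_eye': [(array([322.1, 235.1]), 0.94), (array([50. , 78.3]), 0.82)], 'spare_hook_tip': [(array([324.9,  89.8]), 0.9), (array([132.8, 102.5]), 0.33)]}
[323.85002509 237.91602618]
```

View pics/w3.png

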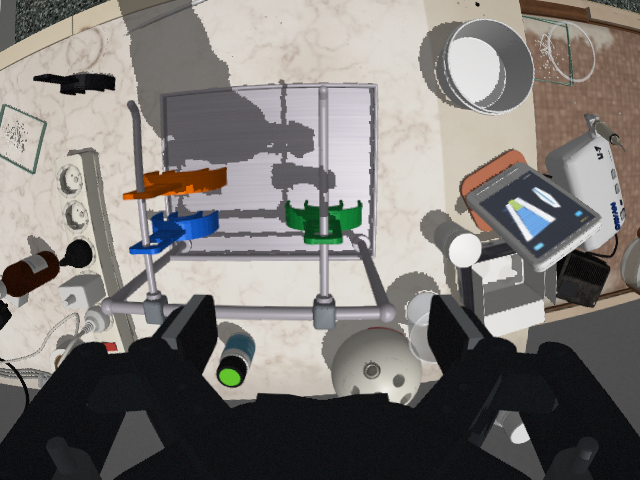

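Green hangs on the spare bar at (322, 235). Orange and blue are still on the crowded bar. Orange is next.

Run:
```python
from h import *
S=np.load("S.npy")
move_l(wl(S,FU+[-.087,0,.10]),.2)
pick(S,-.087,FU)
if get_state()["finger_gap"]>.2:
    ok=hang(S,-.108,SP)
    f,d=look(["green_tray_eye","orange_tray_eye","blue_tray_eye","tub"],"pics/w4.png");print(ok,d)
    print(wproj(f,wl(S,SP+[-.108,0,-.009])),wproj(f,wl(S,SP+[-.055,0,-.009])),wproj(f,wl(S,FU+[-.051,0,-.009])))
    for c,s in d["blue_tray_eye"]: print("blue",wz(f,c,.181))
    for c,s in d["tub"]: print("tub",wz(f,c,0))
```

```text
gripped t 15.83 p [0.5514 0.0562 0.1562] gap 0.295 gf 31.1 F [-0.5  0.2  1.7]
lifted t 16.24 p [0.5516 0.0563 0.1695] gap 0.296 gf 31.1 F [ 0.2 -0.4 -0.4]
out t 17.57 p [0.4347 0.0697 0.1691] gap 0.297 gf 31.1 F [-0.2  0.  -0.3]
before t 18.59 p [0.4486 0.1978 0.1689] gap 0.298 gf 31.1 F [-0.4 -0.1 -1.3]
in t 19.96 p [0.5447 0.1873 0.169 ] gap 0.297 gf 31.1 F [-0.2  0.4 -0.5]
down t 20.37 p [0.5452 0.1874 0.1561] gap 0.293 gf 31.5 F [-0.5  0.2  2. ]
up t 22.02 p [0.5447 0.1871 0.289 ] gap 1.002 gf 0.0 F [0.6 0.3 0.3]
True {'green_tray_eye': [(array([324. , 304.5]), 0.94), (array([ 47.2, 123.3]), 0.83)], 'orange_tray_eye': [(array([326.3, 234.4]), 0.98), (array([134.8, 183.2]), 0.38)], 'blue_tray_eye': [(array([162.7, 306. ]), 0.77), (array([445.1, 274.4]), 0.15)], 'tub': [(array([472.1, 115.5]), 0.75), (array([267.5, 215. ]), 0.58)]}
[323.87834567 237.85662284] [323.83689167 306.7679247 ] [160.76926555 307.129269  ]
blue [0.58612147 0.05422161 0.181     ]
blue [0.58371738 0.27460948 0.181     ]
tub [0.46233176 0.37814521 0.        ]
tub [0.55780142 0.11953768 0.        ]
```

View pics/w4.png

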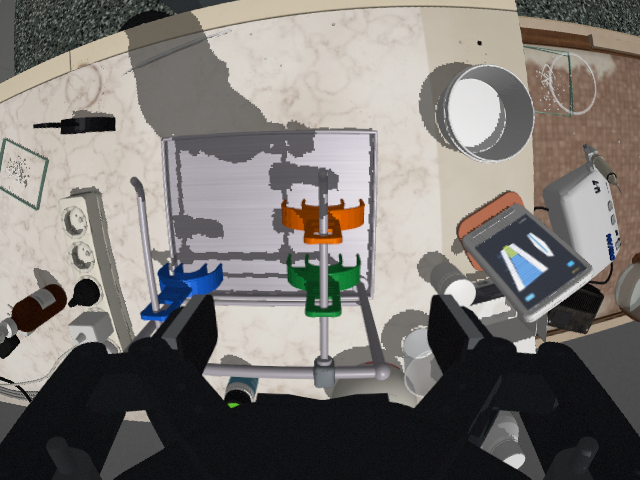

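Both front trays hang on the spare bar, orange at (326, 234) and green at (324, 305), and blue is still on its own hook. Now I take blue off and carry it to the tub.

Run:
```python
from h import *
S=np.load("S.npy")
move_l(wl(S,FU+[-.051,0,.10]),.2)
pick(S,-.051,FU,dz=0)
if get_state()["finger_gap"]>.2:
    z=get_state()["position"][2]
    T=np.array([.460,.378,0])
    move_l(T+[0,0,z],.2); st("over tub")
    cv2.imwrite("pics/w5.png",wrist()["img"][:,:,::-1])
    print([(np.round(d["centre"],1),d["score"]) for d in tip_of("wrist","blue_tray_eye")[:2]])
```

```text
gripped t 25.09 p [0.5871 0.0521 0.1622] gap 0.293 gf 30.7 F [0.9 0.2 2.3]
lifted t 25.5 p [0.5873 0.0522 0.1755] gap 0.295 gf 30.6 F [ 0.4  0.5 -0.7]
out t 27.19 p [0.4346 0.0697 0.175 ] gap 0.296 gf 30.6 F [-0.4 -0.4 -0.8]
over tub t 28.89 p [0.4599 0.3772 0.175 ] gap 0.295 gf 30.6 F [-0.2 -0.4 -0.4]
[(array([321.2, 323.5]), 0.69), (array([298.8, 402.1]), 0.27)]
```

View pics/w5.png

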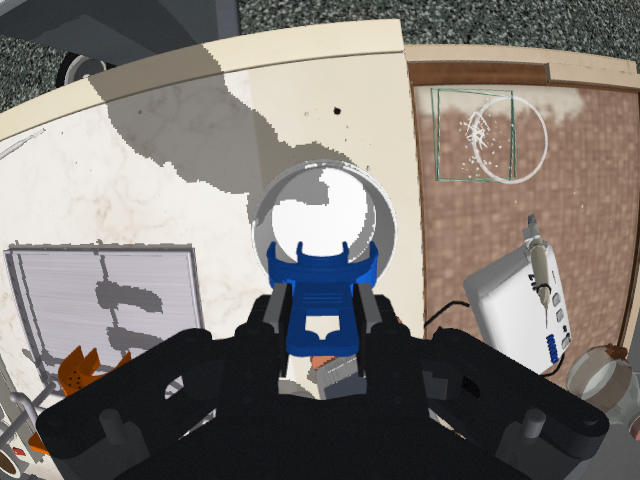

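Blue hangs level over the tub. The tub floor shows as a circle from column 272 to 376, centred near (324, 217). I check the projection against that and then lower.

Run:
```python
from h import *
f=wrist();c=wz(f,[324,217],.003);print("floor centre",c, wproj(f,np.array([.46,.378,.003])))
if np.hypot(*(c[:2]-[.46,.378]))<.012:
    move_l([.46,.378,.10],.12)
    r=move_l([.46,.378,.0695],.04,until_force=3);print(r);st("low")
    let_go();sleep(.3);st("open");move_l([.46,.378,.25],.12);sleep(.5)
    for c in ["top","scene"]:
        f=grab_frame(c);cv2.imwrite(f"pics/{c}9.png",f["img"][:,:,::-1])
        print(c,[(n,np.round(d["centre"],1).tolist(),round(d["score"],2)) for n in ["blue_tray_eye","blue_tray_foot","tub","orange_tray_eye","green_tray_eye"] for d in tip_of(c,n)[:2]])
    g=wrist()["img"];s=f["img"]
    o=np.hstack([cv2.resize(s[150:330,130:370],(480,360)),cv2.resize(g,(320,240))[:240].copy() if 0 else cv2.resize(g[:,80:560],(320,360))])
    cv2.imwrite("pics/end.png",o[:,:,::-1]);st("end")
```

```text
floor centre [0.459561  0.3785226 0.003    ] [323.45785975 217.56225867]
True
low t 30.5 p [0.4598 0.3777 0.0711] gap 0.294 gf 31.1 F [ 0.2 -0.4  4.9]
open t 31.42 p [0.459  0.3773 0.0706] gap 0.999 gf 0.0 F [ 0.7 -0.3 -0.9]
top [('blue_tray_eye', [159.7, 302.6], 0.82), ('blue_tray_eye', [160.8, 299.5], 0.65), ('blue_tray_foot', [174.1, 299.8], 0.62), ('tub', [173.4, 300.2], 0.64), ('orange_tray_eye', [237.4, 261.7], 0.66), ('orange_tray_eye', [245.9, 207.4], 0.66), ('green_tray_eye', [244.7, 235.5], 0.7), ('green_tray_eye', [375.0, 323.7], 0.64)]
scene [('blue_tray_eye', [173.7, 236.6], 0.56), ('blue_tray_foot', [177.5, 259.7], 0.79), ('tub', [181.1, 262.8], 0.97), ('tub', [290.7, 184.5], 0.41), ('orange_tray_eye', [256.6, 206.0], 0.67), ('green_tray_eye', [341.0, 324.7], 0.97), ('green_tray_eye', [273.6, 197.4], 0.85)]
end t 34.21 p [0.46  0.378 0.25 ] gap 1.001 gf 0.0 F [ 0.5  0.5 -0.5]
```

View pics/end.png

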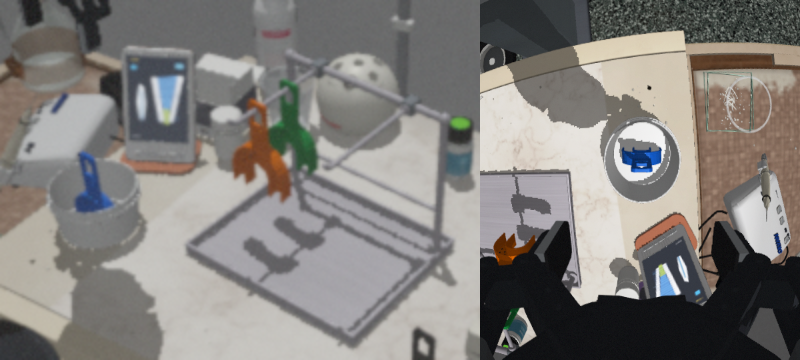

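Blue stands handle-up inside the upright tub, and orange and green hang on the spare hook. The gripper is clear of everything.

```bash
python3 -c "
from cell import *
print(sign_off())"
```

```text
the job is handed in; nothing more can be done
None
```

The job is handed in: orange and green hang on the spare hook, and blue stands handle-up in the upright tub, all released. It took about 34 s of the 64 s; `sign_off()` gave no verdict.

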